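Tension the hopper's flap spring and hold the hinge bolt

ROBOT

A 7-joint arm with a two-finger parallel gripper is mounted at the origin on the work surface. World frame = base frame: x ahead of the robot, y to its left, z up, the work surface at z = 0. Lengths are in m, angles in rad, forces in N, time in s.
With the tool pointing down it reaches from about 0.4 to 0.85 m from the base axis. Payload 10.4 kg.
Tool frame: the origin (TCP) lies at the very end of the fingers, on their centre line; the grasp point (between the pads) lies manip.hold_point_z behind it (manip.hold_point_z is the distance from the TCP to the grasp point, in m); z points along the fingers, y is the direction in which the jaws open and shut (so a half turn about z gives the same grasp; the last joint's range is limited). The gripper opens to 85 mm and grips with 20 to 120 N. Pads are 22 mm wide; open, the fingers measure 114 mm over their backs; the gripper's body (76 mm by 85 mm) begins 54 mm behind the grasp point. The pads swing forward as they close: fully open they stand 13 mm farther back than shut.
Start: joints at [-1.329, 0.332, -0.065, 1.46, 0.022, 1.35, -0.088], TCP at [0.164, 0.603, 0.231] pointing down, gripper open.
Joint ranges: [-2.6, 2.6], [-0.5, 2.12], [-1.47, 1.34], [0.16, 2.42], [-1.27, 4.41], [0.06, 2.06], [-2.6, 2.6]. Speed limits (rad/s): [2.22, 2.22, 2.79, 2.79, 3.14, 3.14, 3.14].

INTERFACE

Orientations are given as a unit quaternion [x, y, z, w].
In Python, from workcell import manip gives the robot as it stands.
- The arm moves only by the tool jog_arm, never from a script. Its arguments are lists of equal length, an entry for each row: "translation": the shift along the world's x, y, z in mm, a list of three; "turn": the turn about the world's z in degrees. In form: {"translation": [[x, y, z], ...], "turn": [turn, ...]}. A call has 1 to 12 rows; each row is the pose to reach, as a shift and turn from the pose measured when the call began; what a row does not reach only later rows make up. A row lasts 1/12 s, in which the tool goes at most 41.7 mm and 7.16 degrees, less where a joint would pass 70% of its speed; a pose out of reach is approached as far as the arm can. A call with a gripper value outside its range is refused whole. "grip" is the finger opening in mm, from 0 to 85.4, set as the call begins (left out, the last holds). The fingers move at their own pace and stop on an object; "grip_force" is the grip in N (left out, the last holds). Time passes only in rows, so rows that repeat a pose let the fingers close. It gives the time, the measured TCP pose, the force and the opening at its end, in the units of the state.
- manip.get_obs(): the state, without advancing time (a new reading comes with each control period).
- manip.camera(name): name is "side" or "top"; returns a dict with "frame" (384x512x3 uint8, red, green, blue), "mtx" (3x3 intrinsics, pixels), "k1" (the pictures are not rectified: a ray, as slopes to the right and down, at radius r is drawn at 1 + k1 r^2 times it, then the intrinsics apply), "pose" (4x4, takes a point from camera to world coordinates). Camera axes: x right, y down, z forward; pixel columns grow to the right and rows downward; lengths in m; the calibration is good to about 2 mm. A picture is of the moment at which its call begins. There is no depth.
- manip.hand_in(): hands the job in, once; it reports no verdict.
Trained networks look in a picture, given as the dict that the camera call returned (one of the last four; its "shot" number tells which), for a name from the list of things; names that differ only in an ending like _2 or _b are one class to them, and where a whole thing is asked for, a point or a joint stands for the part that bears it (a point fixed in the world has none). Each returns a list of dicts, best first, with "confidence" (0 to 1); they miss things now and then, are a little off and sometimes report something else, mostly with a low value. They report only what shows in the picture. A call takes as long as a camera call.
- manip.outline_of(picture, label): "mask" (384x512 bool, what is visible of it) and "extent" ([left, top, right, bottom] in pixels, round what is visible of it).
- manip.pinpoint(picture, label): "at" ([column, row] in pixels: a listed point, or the origin of a listed thing).
The state is a dict: "clock": time; "joint_pos": joint angles; "joint_velocities": joint speeds; "tau": joint torques, N m; "position": TCP position; "ee_rot": TCP orientation; "ft_force": force on the tool from outside, world axes, zero at the start; "torque": the same for the moment, N m; "grip_width": opening from 0.0 (shut) to 1.0 (fully open).
Only numpy, scipy, OpenCV 4.12 (cv2) and the standard library are available. Lean on these libraries where they do the work, as an engineer would, in place of code of your own. Each camera call takes 0.05 s, during which the arm holds its last target. There are 200 camera calls.

TASK

The hopper's flap hangs ajar because its spring has gone slack: reach down into the narrow gap between the hopper's side and the tall bracket, grip the hex head of the hinge bolt hidden there, and turn it about an eighth of a turn (45 degrees) the way that swings the flap shut, so that the spring holds the flap fully shut. Finish still gripping the bolt head and holding it from turning, so that I can tighten the nut on its other end. Wind it by the bolt head alone, without touching the flap's sheet or pushing hard on the hopper or bracket, and leave everything else on the table where it lies.

Things in the scene. Friction and masses are not known exactly. Their poses are not given: they have to be found in the camera images.
- hopper: Fixed stand with the hopper. Origin under the centre of its 250 x 300 x 6 mm base plate, on the table; x from the flap side (front, facing the robot) to the back, z up. In this frame, in mm: galvanized hopper y -70 to 70, x -80 to 105, rim at z 198, front mouth sloping 0.30 rad from the vertical (lower edge farther back), closed by a flap hinged along its top edge
- hopper_shell: The hopper's sheet metal; origin and axes of the stand. Its outer face on the bolt's side is y -70 mm; a boss 18 mm across carries the bolt head, from y -70 to -83
- bracket: The tall bracket, an upright 5 mm steel plate beside the hopper's -y side; origin and axes of the stand. In mm: x -107 to 45, y -110 to -115, top edge z 199. The gap between it and the hopper's side (y -70 to -110) is 40 wide, open above and to the front; two 16 mm spacer tubes cross it at x -12 and 28, z 110. The +y side has a low bracket and the nut
- bolt_head: Steel hex head in that gap, 22 mm across flats, 11 thick; origin at its centre: stand x -75, y -88.5, z 185 mm. Its y is the bolt axis (= the stand's y), its x is square to one pair of flats (other pairs at 60 degrees). At the start, fingers closing along its x point along its -z: down, leaning 0.05 to 0.25 rad to the front. Shutting turn: negative about y, the fingertips swing to the back
- windup (a joint): Bolt's turn against the spring, relative to the flap, rad; grows in the shutting direction. 0 = slack (start -0.07 to 0.07). Spring 0.4 N m/rad between bolt and flap, friction 0.03 N m; springs back when let go. Bolt turn = windup gained + angle the flap closed; 0.05 to 0.17 of windup lifts the flap shut, the rest is tension
- flap (a joint): Flap angle, rad: 0 fully shut against the mouth, about 0.30 hanging ajar at the start, its lower edge to the front
- flap_panel: The flap's sheet, 140 wide x 135 mm long, hanging below the hinge axis (stand x -75, z 185 mm, along y); origin on that axis at y 0
- gearbox_half: Bystander: open corroded magnesium gearbox half, 245 x 150 x 58 mm, open side up; origin under its centre
- idler_gear: Bystander: gold-tinted idler gear, 68 mm across, 20 mm high, flat; origin under its centre
- bearing_driver: Bystander: stepped steel bearing driver, 42 mm foot, 148 mm tall, standing; origin under its centre
- brass_pick: Bystander: pick, black handle and thin brass shank, 180 mm long along its x, 15 mm high, lying beside the tall bracket's foot; origin at mid length on its underside
- bearing: Bystander: ball bearing, 47 mm across, 14 mm high, flat; origin under its centre
- spanner: Bystander: steel spanner, 190 mm long along its x, lying on the nut's side of the hopper; origin near mid length
- bolt_tray: Bystander: small steel tray with bolts, 130 x 90 x 30 mm; origin under its centre

How it is judged:
On the way, in this order (a step that is already met when the one before it is completed fails the run):
1. the bolt head is gripped between the fingers while the flap still hangs ajar (contact force between the fingers and bolt_head above 4 N and value of joint flap above 0.12 rad), for 0.2 s.
2. the flap is drawn shut by turning the gripped bolt head (contact force between the fingers and bolt_head above 4 N and value of joint flap below 0.03 rad), for 0.2 s.
At the end, for the whole second after the job is handed in: Through the last second the fingers grip the bolt head (over 4 N) and it does not turn; the flap is shut (angle under 0.03 rad) by the spring alone, with the robot off the flap's sheet; the spring is wound 0.28 to 0.68 rad past slack, as an eighth of a turn of the bolt gives (0.41 to 0.56) (all of step 2 and value of joint windup between 0.28 and 0.68 rad and velocity of joint windup between -0.1 and 0.1 rad/s and contact force between each of the arm, the fingers and flap_panel below 0.5 N); the arm keeps its last pose, push and grip.
It fails at once if the robot presses on the flap's sheet (contact force between any of the fingers, the arm and flap_panel above 2 N).
It fails at once if the robot pushes the bracket or the hopper with more than 30 N (contact force between any of the fingers, the arm and bracket above 30 N or contact force between any of the fingers, the arm and hopper_shell above 30 N).
It fails at once if the spring is overwound (value of joint windup above 0.95 rad).
It fails at once if something else on the table is moved more than 30 mm (distance of any of gearbox_half, idler_gear, bearing_driver, brass_pick, bearing, spanner, bolt_tray from where it was at the start of the episode above 0.03 m).
It also fails if it takes over 34 s, if anything falls off the work surface, if the arm or the gripper's body presses on something with over 40 N, if the wrist force passes 120 N, or if a joint passes its speed limit or range.

## Working session

There is one attempt and no reset: what is moved stays moved. The work goes in short steps, Python scripts to look and compute and a tool call to move; the robot and the scene stay as the last step left them, time stands still between calls to the robot, and variables do not carry over. Pictures are saved under pics/ and viewed, about 8 in all and at most 12, crops included, and the job is handed in when it is done.

Besides the shell and the picture viewer there is one more tool, called as name(argument=value, ...) on one line, values as JSON. jog_arm: Moves the arm, as the interface text tells. Its arguments: {"type":"object","properties":{"translation":{"type":"array"},"turn":{"type":"array"},"grip":{"type":"number"},"grip_force":{"type":"number"}},"required":["translation","turn"]}

```bash
mkdir -p pics; ls; cat > h.py <<'E'
import numpy as np,cv2
from workcell import manip
def ray(c,px):
    K=np.array(c["mtx"]);k=np.array([c["k1"],0,0,0.]);P=np.array(c["pose"])
    u=cv2.undistortPoints(np.array([[px]],float),K,k)[0,0]
    return P[:3,3],P[:3,:3]@np.array([u[0],u[1],1.])
def proj(c,p):
    P=np.linalg.inv(np.array(c["pose"]));q=P[:3,:3]@np.asarray(p,float)+P[:3,3]
    return cv2.projectPoints(q.reshape(1,1,3),np.zeros(3),np.zeros(3),np.array(c["mtx"]),np.array([c["k1"],0,0,0.]))[0][0,0]
def atz(c,px,z):
    o,d=ray(c,px);return o+d*(z-o[2])/d[2]
def tri(c1,p1,c2,p2):
    o1,d1=ray(c1,p1);o2,d2=ray(c2,p2)
    t=np.linalg.lstsq(np.c_[d1,-d2],o2-o1,rcond=None)[0]
    a=o1+d1*t[0];b=o2+d2*t[1];return (a+b)/2,np.linalg.norm(a-b)
E
python3 - <<'E'
from h import *
print(manip.get_obs(),manip.hold_point_z)
cs={n:manip.camera(n) for n in("side","top")}
for n,c in cs.items():
    cv2.imwrite(f"pics/{n}0.png",c["frame"][...,::-1]); print(n,np.round(c["pose"],3).tolist(),c["mtx"][0][0])
    for l in["hopper","hopper_shell","bracket","bolt_head","flap_panel","gearbox_half","idler_gear","bearing_driver","brass_pick","bearing","spanner","bolt_tray"]:
        r=manip.pinpoint(c,l); print(n,l,[(np.round(x["at"]).tolist(),round(x["confidence"],2),) for x in r[:2]], np.round(atz(c,r[0]["at"],0),3) if r else "")
s,t=cs["side"],cs["top"]
for l in["hopper","bolt_head","flap_panel","bracket"]:
    a,b=manip.pinpoint(s,l),manip.pinpoint(t,l)
    if a and b: print(l,tri(s,a[0]["at"],t,b[0]["at"]))
E
```

```text
pics
{'clock': 0.0, 'joint_pos': array([-1.32859348,  0.33285319, -0.06470736,  1.46096705,  0.02160303,
        1.34988732, -0.08846737]), 'joint_velocities': array([ 0.00069593, -0.00016283, -0.00035935,  0.0011807 , -0.00016916,
       -0.00039447,  0.00038898]), 'tau': array([ 7.18070332e-04, -6.25462031e+01,  4.95810597e-02, -3.91592610e+01,
        1.62043667e-02,  1.03552974e-02, -3.24594248e-05]), 'position': array([0.16347651, 0.602845  , 0.23051533]), 'ee_rot': array([ 1.31984269e-01,  9.91251557e-01, -7.07052168e-04, -6.01529556e-05]), 'ft_force': array([-0.12058377,  0.73955863,  0.39711896]), 'torque': array([-0.02753257,  0.00740211,  0.00841382]), 'grip_width': 0.9972681570065066} 0.0187
side [[-0.984, -0.129, 0.119, 0.407], [-0.176, 0.701, -0.691, 0.977], [0.006, -0.701, -0.713, 1.129], [0.0, 0.0, 0.0, 1.0]] 386.6858727888852
side hopper [([233.0, 238.0], 0.87)] [0.629 0.124 0.   ]
side hopper_shell [([230.0, 240.0], 0.7), ([257.0, 185.0], 0.5)] [0.638 0.136 0.   ]
side bracket [] 
side bolt_head [([257.0, 188.0], 0.49), ([252.0, 206.0], 0.15)] [ 0.587 -0.153  0.   ]

[... 911 characters left out ...]
 0.543 -0.513  0.   ]
top idler_gear [([192.0, 239.0], 0.82)] [0.443 0.194 0.   ]
top bearing_driver [([124.0, 245.0], 0.72), ([278.0, 176.0], 0.22)] [0.429 0.413 0.   ]
top brass_pick [([280.0, 174.0], 0.64)] [ 0.644 -0.095 -0.   ]
top bearing [([230.0, 238.0], 0.72)] [0.442 0.073 0.   ]
top spanner [([144.0, 165.0], 0.74), ([282.0, 172.0], 0.43)] [0.687 0.347 0.   ]
top bolt_tray [([92.0, 209.0], 0.55)] [0.548 0.518 0.   ]
hopper (array([ 0.63450716,  0.1177954 , -0.00854944]), np.float64(0.007814635015162118))
bolt_head (array([0.55687618, 0.03778191, 0.19031344]), np.float64(0.0005347953607817164))
flap_panel (array([0.56086606, 0.12667003, 0.18555001]), np.float64(0.004203939863689815))
```

```bash
python3 -c "
from workcell import manip
print([a for a in dir(manip) if a[0]!='_'])"; python3 -c "
import cv2
cv2.imwrite('pics/both0.png',cv2.resize(cv2.vconcat([cv2.imread('pics/side0.png'),cv2.imread('pics/top0.png')]),None,fx=.78,fy=.78,interpolation=cv2.INTER_AREA))"
```

```text
['MotionError', 'camera', 'get_obs', 'hand_in', 'hold_point_z', 'outline_of', 'pinpoint']
```

View pics/both0.png

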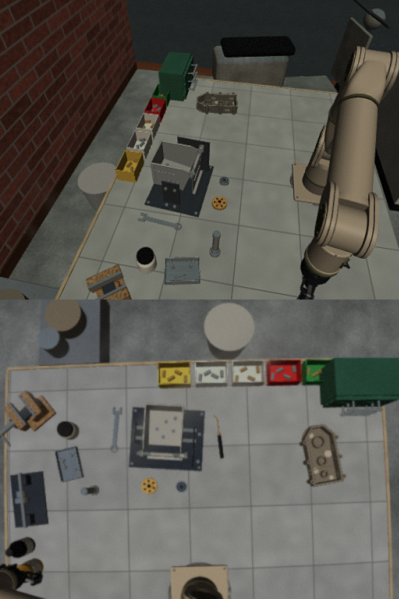

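```bash
python3 - <<'E'
import cv2
a=cv2.imread('pics/side0.png')[165:285,170:320]; b=cv2.imread('pics/top0.png')[120:240,155:305]
cv2.imwrite('pics/crop0.png',cv2.vconcat([cv2.resize(x,None,fx=2.5*1,fy=2.5,interpolation=cv2.INTER_CUBIC) for x in(a,b)]))
E
```

```text
(no output)
```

View pics/crop0.png

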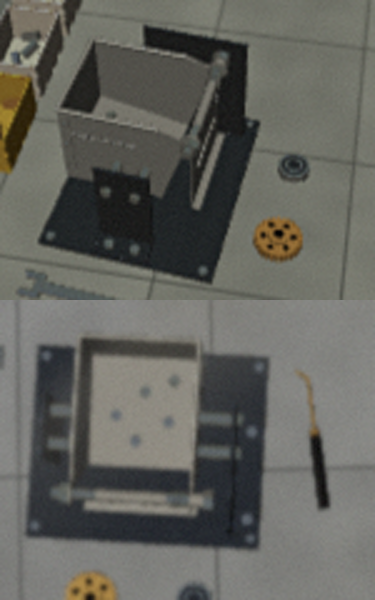

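```bash
python3 - <<'E'
from h import *
t=manip.camera("top"); s=manip.camera("side")
P={}
for l in["hopper","bolt_head","flap_panel","bracket","hopper_shell"]:
  for n,c in(("t",t),("s",s)):
    r=manip.outline_of(c,l)
    if r: 
        m=r[0]["mask"].astype(np.uint8);cn=max(cv2.findContours(m,0,2)[0],key=cv2.contourArea)
        print(l,n,round(r[0]["confidence"],2),r[0]["extent"],m.sum(),"rect",cv2.minAreaRect(cn))
r=manip.outline_of(t,"hopper")[0]["mask"].astype(np.uint8)
cn=max(cv2.findContours(r,0,2)[0],key=cv2.contourArea)
w=np.array([atz(t,p,0.006)[:2] for p in cn[:,0].astype(float)],np.float32)
q=cv2.minAreaRect(w*1000);print(q,cv2.boxPoints(q))
E
```

```text
hopper t 0.63 [164.8, 133.7, 265.9, 220.8] 7465 rect ((213.97348022460938, 175.3982391357422), (94.05786895751953, 83.41483306884766), 3.814074993133545)
hopper s 0.85 [187.7, 173.3, 272.3, 280.4] 6658 rect ((229.91175842285156, 223.6470489501953), (80.80657958984375, 96.96790313720703), 12.52880859375)
flap_panel t 0.52 [190.0, 201.3, 235.5, 204.7] 155 rect ((210.97789001464844, 202.33187866210938), (44.168617248535156, 3.991140127182007), 3.814074993133545)
flap_panel s 0.61 [244.6, 204.6, 257.3, 248.9] 307 rect ((252.0923309326172, 225.66152954101562), (9.998459815979004, 45.78242111206055), 15.255120277404785)
bracket t 0.58 [184.8, 130.8, 236.6, 200.9] 2744 rect ((209.26748657226562, 167.3931884765625), (52.82573318481445, 68.31230163574219), 1.1691393852233887)
bracket s 0.79 [225.5, 175.9, 271.0, 220.0] 578 rect ((254.7166290283203, 190.6062469482422), (56.58558654785156, 28.886808395385742), 50.35582733154297)
hopper_shell t 0.71 [182.9, 132.5, 241.0, 203.0] 2666 rect ((209.45309448242188, 164.64151000976562), (52.23582458496094, 60.204002380371094), 1.6365771293640137)
hopper_shell s 0.74 [192.4, 182.1, 257.3, 242.7] 2584 rect ((223.68417358398438, 211.19326782226562), (61.794708251953125, 57.37114715576172), 11.689370155334473)
((647.168701171875, 118.83621978759766), (304.4385070800781, 269.33837890625), 84.98289489746094) [[499.70346  -21.022583]
 [768.0098   -44.577072]
 [794.6339   258.695   ]
 [526.3276   282.2495  ]]
```

```bash
python3 - <<'E'
from h import *
t=manip.camera("top"); s=manip.camera("side")
c=[(169.8,138),(263,142.8),(258.2,219.6),(165.8,214.8)]
w=np.array([atz(t,p,0.006)[:2] for p in c]);print(w.round(4))
L=np.array([(125,150),(125,-150),(-125,-150),(-125,150)])/1000
M=lambda a:np.array([[np.cos(a),-np.sin(a)],[np.sin(a),np.cos(a)]])
from scipy.optimize import least_squares
f=lambda p:((M(p[2])@L.T).T+p[:2]-w).ravel()
r=least_squares(f,[.64,.12,0]);print(r.x,np.degrees(r.x[2]),r.fun.round(4))
o=r.x[:2];R=M(r.x[2])
def W(x,y,z): return np.r_[R@[x/1000,y/1000]+o,z/1000]
for p in[(-75,-88.5,185),(-107,-112.5,199),(45,-112.5,199),(-75,0,185),(-80,70,198),(-80,-70,198),(105,70,198),(105,-70,198)]:
    print(p,W(*p).round(4),proj(t,W(*p)).round(1),proj(s,W(*p)).round(1))
E
```

```text
[[ 0.7717  0.2593]
 [ 0.7473 -0.0423]
 [ 0.4999 -0.0199]
 [ 0.5232  0.2758]]
[ 0.63551212  0.11825639 -0.07902958] -4.528061542718267 [ 0.0003 -0.0014  0.001   0.0012 -0.0009 -0.0015 -0.0004  0.0018]
(-75, -88.5, 185) [0.5538 0.036  0.185 ] [238.6 200.3] [258.3 188.3]
(-107, -112.5, 199) [0.52   0.0146 0.199 ] [246.4 211.8] [269.  182.4]
(45, -112.5, 199) [0.6715 0.0026 0.199 ] [249.2 158.2] [227.1 174.7]
(-75, 0, 185) [0.5607 0.1242 0.185 ] [207.6 198.7] [251.7 206.5]
(-80, 70, 198) [0.5613 0.1944 0.198 ] [182.3 198.9] [247.6 219.8]
(-80, -70, 198) [0.5502 0.0548 0.198 ] [231.8 201.5] [258.4 189.6]
(105, 70, 198) [0.7457 0.1797 0.198 ] [186.4 134.2] [192.6 208.6]
(105, -70, 198) [0.7347 0.0402 0.198 ] [235.4 136.6] [207.1 179.9]
```

jog_arm(translation=[[0,0,40],[10,-15,80],[30,-43,110],[52,-75,120],[75,-108,120],[97,-141,120],[120,-174,120],[142,-206,120],[165,-239,120],[187,-272,120],[210,-304,120],[232,-337,120]], turn=[0,-4,-10,-16,-22,-28,-34,-40,-46,-52,-58,-64], grip=60, grip_force=60)

```text
clock: 3.45
position: [0.3963, 0.2645, 0.3516]
ee_rot: [0.639, 0.769, 0.0, -0.0]
ft_force: [1.7, 1.1, -0.1]
grip_width: 0.7
```

jog_arm(translation=[[20,-29,0],[43,-62,0],[65,-95,0],[88,-128,0],[110,-160,0],[133,-193,0],[150,-218,-10],[158,-229,-30],[158,-229,-50],[158,-229,-50]], turn=[-2,-5,-8,-11,-13,-15,-15.1,-15.1,-15.1,-15.1])

```text
clock: 4.28
position: [0.5532, 0.0343, 0.2981]
ee_rot: [0.735, 0.678, -0.002, -0.001]
ft_force: [-1.2, 0.5, -0.4]
grip_width: 0.703
```

```bash
python3 - <<'E'
from h import *
o=manip.get_obs();print({k:np.round(o[k],4).tolist() for k in o})
s=manip.camera("side");t=manip.camera("top")
a=cv2.resize(s["frame"][150:270,190:320],None,fx=4,fy=4,interpolation=cv2.INTER_CUBIC)
b=cv2.resize(t["frame"][140:240,190:290],None,fx=3.2,fy=3.2,interpolation=cv2.INTER_CUBIC)
b=cv2.copyMakeBorder(b,0,480-320,0,0,0)
cv2.imwrite("pics/above1.png",cv2.resize(cv2.hconcat([a,b]),None,fx=.9,fy=.9)[...,::-1])
p=np.array([.5545,.0355,.30]);print(proj(s,o["position"]),proj(t,o["position"]))
E
```

```text
{'clock': 4.2833, 'joint_pos': [-0.663, 0.1546, 0.5896, 1.5699, -0.0857, 1.4478, -0.1497], 'joint_velocities': [-0.0242, -0.0304, -0.0237, -0.0643, 0.0037, 0.0742, -0.0149], 'tau': [2.4752, -44.968, 6.0364, -41.4565, 0.1821, -1.0185, 0.2526], 'position': [0.5532, 0.0343, 0.2981], 'ee_rot': [0.7354, 0.6776, -0.002, -0.0011], 'ft_force': [-1.1635, 0.4752, -0.4316], 'torque': [0.0634, -0.0638, -0.0717], 'grip_width': 0.7025}
[259.02978247 163.38194705] [237.99280078 198.17463409]
```

View pics/above1.png

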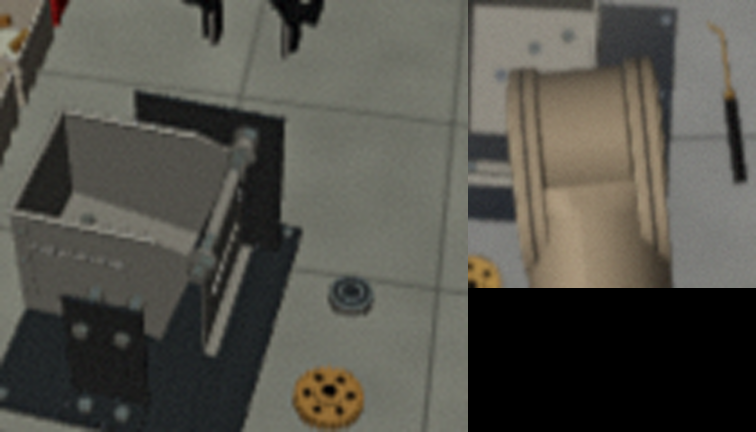

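jog_arm(translation=[[1,1,-30],[1,1,-60],[1,1,-85],[1,1,-105],[1,1,-120],[1,1,-133],[1,1,-133],[1,1,-133]], turn=[0,0,0,0,0,0,0,0])

```text
clock: 5.05
position: [0.5554, 0.0377, 0.17]
ee_rot: [0.734, 0.679, 0.001, -0.0]
ft_force: [0.4, -0.2, 0.3]
grip_width: 0.701
```

jog_arm(translation=[[0,0,0],[0,0,0],[0,0,0],[0,0,0],[0,0,0],[0,0,0]], turn=[0,0,0,0,0,0], grip=15, grip_force=80)

```text
clock: 5.55
position: [0.5559, 0.0381, 0.1715]
ee_rot: [0.734, 0.679, 0.001, -0.0]
ft_force: [-3.6, -0.4, 7.7]
grip_width: 0.235
```

```bash
cat > o.py <<'E'
from h import *
from scipy.spatial.transform import Rotation as Ro
def st():
    o=manip.get_obs();R=Ro.from_quat(o["ee_rot"]).as_matrix();S=np.array([np.cos(.079),-np.sin(.079),0])
    z=R[:,2];print("t",round(o["clock"],2),"pos",o["position"].round(4),"tilt_back",round(float(np.arctan2(z@S,-z[2])),4),"roll",z[1].round(3),"jaw",np.degrees(np.arctan2(R[1,1],R[0,1])).round(2),"w_mm",round(o["grip_width"]*85.4,2),"F",o["ft_force"].round(1),"M",o["torque"].round(2),"q",o["joint_pos"].round(3))
    return o
if __name__=="__main__": st()
E
python3 o.py
```

```text
t 5.55 pos [0.5559 0.0381 0.1715] tilt_back 0.0018 roll 0.002 jaw -4.45 w_mm 20.04 F [-3.6 -0.4  7.7] M [ 0.14  0.68 -0.06] q [-0.644  0.241  0.574  1.752 -0.142  1.188 -0.108]
```

jog_arm(translation=[[0,0,0],[0,0,0]], turn=[0,0])

```text
clock: 5.72
position: [0.5558, 0.0381, 0.1717]
ee_rot: [0.734, 0.679, 0.002, -0.0]
ft_force: [-1.2, -0.5, 0.7]
grip_width: 0.237
```

```bash
python3 - <<'E'
from h import *
from o import st
st()
s=manip.camera("side")
a=cv2.resize(s["frame"][160:250,210:310],None,fx=6,fy=6,interpolation=cv2.INTER_CUBIC)
cv2.imwrite("pics/grip1.png",cv2.convertScaleAbs(a,alpha=1.4)[...,::-1])
E
```

```text
t 5.72 pos [0.5558 0.0381 0.1717] tilt_back 0.0019 roll 0.002 jaw -4.45 w_mm 20.28 F [-1.2 -0.5  0.7] M [ 0.03  0.18 -0.04] q [-0.644  0.24   0.574  1.752 -0.142  1.188 -0.108]
```

View pics/grip1.png

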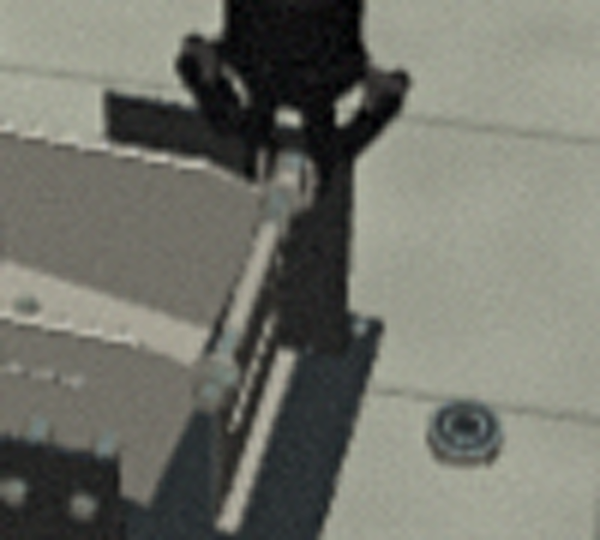

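jog_arm(translation=[[-6,0,0],[-10,1,0],[-10,1,0]], turn=[0,0,0], grip_force=100)

```text
clock: 6.02
position: [0.5549, 0.0381, 0.1726]
ee_rot: [0.734, 0.679, 0.009, 0.008]
ft_force: [57.7, -3.1, -41.3]
grip_width: 0.231
```

```bash
python3 o.py
```

```text
t 6.02 pos [0.5549 0.0381 0.1726] tilt_back 0.0246 roll -0.0 jaw -4.5 w_mm 19.69 F [ 57.7  -3.1 -41.3] M [-5.800e-01 -1.201e+01 -1.000e-02] q [-0.655  0.218  0.574  1.773 -0.126  1.163 -0.123]
```

jog_arm(translation=[[-8,1,-5],[-12,1,-9],[-12,1,-9]], turn=[0,0,0], grip_force=120)

```text
clock: 6.27
position: [0.5557, 0.0382, 0.1717]
ee_rot: [0.735, 0.678, 0.021, 0.019]
ft_force: [43.8, -4.8, 9.9]
grip_width: 0.215
```

```bash
python3 o.py
```

```text
t 6.27 pos [0.5557 0.0382 0.1717] tilt_back 0.056 roll 0.001 jaw -4.59 w_mm 18.34 F [43.8 -4.8  9.9] M [-0.99 -9.13  0.03] q [-0.665  0.194  0.574  1.8   -0.112  1.124 -0.136]
```

jog_arm(translation=[[-8,1,-5],[-12,1,-9],[-12,1,-9]], turn=[0,0,0])

```text
clock: 6.52
position: [0.5562, 0.0382, 0.1715]
ee_rot: [0.735, 0.677, 0.033, 0.028]
ft_force: [38.0, -5.2, 18.6]
grip_width: 0.225
```

```bash
python3 o.py
```

```text
t 6.52 pos [0.5562 0.0382 0.1715] tilt_back 0.0869 roll 0.003 jaw -4.7 w_mm 19.23 F [38.  -5.2 18.6] M [-1.14 -8.23 -0.01] q [-0.674  0.169  0.574  1.826 -0.096  1.087 -0.151]
```

jog_arm(translation=[[-10,0,-7],[-18,1,-13],[-18,1,-13]], turn=[0,0,0])

```text
clock: 6.77
position: [0.5563, 0.0383, 0.1715]
ee_rot: [0.734, 0.675, 0.051, 0.042]
ft_force: [56.4, -7.3, 22.9]
grip_width: 0.222
```

```bash
python3 o.py
```

```text
t 6.77 pos [0.5563 0.0383 0.1715] tilt_back 0.1316 roll 0.007 jaw -4.87 w_mm 18.97 F [56.4 -7.3 22.9] M [ -1.45 -12.38  -0.08] q [-0.686  0.132  0.573  1.866 -0.072  1.033 -0.173]
```

jog_arm(translation=[[-10,0,-7],[-18,1,-13],[-18,1,-13]], turn=[0,0,0])

```text
clock: 7.02
position: [0.5569, 0.0384, 0.1717]
ee_rot: [0.734, 0.673, 0.069, 0.057]
ft_force: [60.4, -7.1, 17.3]
grip_width: 0.219
```

```bash
python3 o.py
```

```text
t 7.02 pos [0.5569 0.0384 0.1717] tilt_back 0.1772 roll 0.01 jaw -5.05 w_mm 18.67 F [60.4 -7.1 17.3] M [ -1.53 -13.16  -0.15] q [-0.698  0.095  0.57   1.904 -0.045  0.979 -0.198]
```

jog_arm(translation=[[-10,0,-7],[-18,1,-13],[-18,1,-13]], turn=[0,0,0])

```text
clock: 7.27
position: [0.5574, 0.0385, 0.172]
ee_rot: [0.733, 0.671, 0.087, 0.071]
ft_force: [66.6, -7.4, 11.0]
grip_width: 0.222
```

```bash
python3 o.py
```

```text
t 7.27 pos [0.5574 0.0385 0.172 ] tilt_back 0.2227 roll 0.013 jaw -5.25 w_mm 18.93 F [66.6 -7.4 11. ] M [ -1.68 -13.81  -0.22] q [-0.708  0.059  0.566  1.943 -0.015  0.926 -0.226]
```

jog_arm(translation=[[-10,0,-8],[-18,0,-15],[-18,0,-15]], turn=[0.3,0.3,0.3])

```text
clock: 7.52
position: [0.5581, 0.0385, 0.1719]
ee_rot: [0.729, 0.67, 0.106, 0.084]
ft_force: [59.1, -5.8, 21.6]
grip_width: 0.221
```

jog_arm(translation=[[-10,0,-8],[-18,0,-15],[-18,0,-15]], turn=[0.3,0.3,0.3])

```text
clock: 7.77
position: [0.5586, 0.0386, 0.1722]
ee_rot: [0.726, 0.669, 0.125, 0.097]
ft_force: [60.7, -5.4, 18.1]
grip_width: 0.225
```

```bash
python3 - <<'E'
from h import *
from o import st
st()
s=manip.camera("side")
a=cv2.resize(s["frame"][160:250,210:310],None,fx=6,fy=6,interpolation=cv2.INTER_CUBIC)
cv2.imwrite("pics/turn1.png",cv2.convertScaleAbs(a,alpha=1.4)[...,::-1])
E
```

```text
t 7.77 pos [0.5586 0.0386 0.1722] tilt_back 0.3139 roll 0.027 jaw -5.11 w_mm 19.22 F [60.7 -5.4 18.1] M [ -1.28 -12.95  -0.35] q [-0.717 -0.011  0.555  2.02   0.041  0.815 -0.265]
```

View pics/turn1.png

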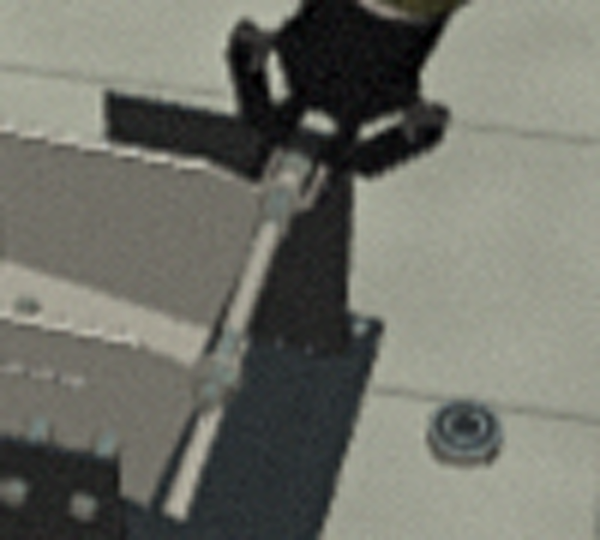

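```bash
python3 - <<'E'
from h import *
s=manip.camera("side")
M=lambda a:np.array([[np.cos(a),-np.sin(a)],[np.sin(a),np.cos(a)]])
for f in[0,.05,.1,.2,.3]:
    a=.30-f; r=[]
    for y in(70,):
      for off in(0,-5):
        x=-75+135*np.sin(a)+off;z=185-135*np.cos(a)
        w=np.r_[M(-.079)@[x/1e3,y/1e3]+[.6355,.1183],z/1e3]
        q=(proj(s,w)-[210,160])*6; r.append(q.round(0))
    print(f,r)
E
```

```text
0 [array([152., 505.]), array([160., 506.])]
0.05 [array([163., 509.]), array([171., 511.])]
0.1 [array([174., 513.]), array([182., 515.])]
0.2 [array([196., 520.]), array([204., 522.])]
0.3 [array([219., 525.]), array([227., 527.])]
```

jog_arm(translation=[[-10,0,-8],[-18,0,-15],[-18,0,-15]], turn=[0,0,0])

```text
clock: 8.12
position: [0.5591, 0.0387, 0.1725]
ee_rot: [0.723, 0.666, 0.143, 0.11]
ft_force: [66.3, -4.6, 12.1]
grip_width: 0.221
```

jog_arm(translation=[[-10,0,-8],[-18,0,-15],[-18,0,-15]], turn=[0,0,0])

```text
clock: 8.37
position: [0.5595, 0.0388, 0.1729]
ee_rot: [0.72, 0.663, 0.161, 0.123]
ft_force: [75.8, -5.8, 2.5]
grip_width: 0.219
```

```bash
python3 o.py
```

```text
t 8.37 pos [0.5595 0.0388 0.1729] tilt_back 0.4036 roll 0.037 jaw -5.63 w_mm 18.74 F [75.8 -5.8  2.5] M [ -1.44 -14.32  -0.55] q [-0.719 -0.076  0.537  2.095  0.11   0.707 -0.327]
```

jog_arm(translation=[[-10,0,-8],[-18,0,-15],[-18,0,-15]], turn=[0,0,0])

```text
clock: 8.62
position: [0.5598, 0.0389, 0.1734]
ee_rot: [0.717, 0.659, 0.18, 0.136]
ft_force: [87.4, -3.5, -9.9]
grip_width: 0.22
```

```bash
python3 o.py
```

```text
t 8.62 pos [0.5598 0.0389 0.1734] tilt_back 0.4491 roll 0.042 jaw -5.93 w_mm 18.8 F [87.4 -3.5 -9.9] M [ -1.46 -15.19  -0.68] q [-0.715 -0.106  0.525  2.132  0.149  0.652 -0.363]
```

jog_arm(translation=[[-8,0,-10],[-14,0,-19],[-14,0,-19]], turn=[0,0,0])

```text
clock: 8.87
position: [0.5617, 0.039, 0.1723]
ee_rot: [0.714, 0.655, 0.197, 0.146]
ft_force: [9.8, -12.1, 64.0]
grip_width: 0.219
```

```bash
python3 o.py
```

```text
t 8.87 pos [0.5617 0.039  0.1723] tilt_back 0.4886 roll 0.049 jaw -6.35 w_mm 18.69 F [  9.8 -12.1  64. ] M [-2.49 -7.59 -0.88] q [-0.709 -0.124  0.516  2.163  0.175  0.598 -0.387]
```

jog_arm(translation=[[-8,0,-10],[-14,0,-19],[-14,0,-19]], turn=[0,0,0])

```text
clock: 9.12
position: [0.5626, 0.0392, 0.1721]
ee_rot: [0.711, 0.651, 0.213, 0.156]
ft_force: [-17.9, -16.1, 89.1]
grip_width: 0.218
```

```bash
python3 o.py
```

```text
t 9.12 pos [0.5626 0.0392 0.1721] tilt_back 0.5268 roll 0.056 jaw -6.86 w_mm 18.62 F [-17.9 -16.1  89.1] M [-2.96 -5.32 -0.97] q [-0.702 -0.143  0.507  2.194  0.202  0.547 -0.413]
```

jog_arm(translation=[[-10,-1,-9],[-17,-2,-16],[-17,-2,-16]], turn=[0.3,0.5,0.5])

```text
clock: 9.37
position: [0.5618, 0.0392, 0.1737]
ee_rot: [0.704, 0.651, 0.232, 0.165]
ft_force: [52.8, -0.2, 23.8]
grip_width: 0.225
```

```bash
python3 o.py
```

```text
t 9.37 pos [0.5618 0.0392 0.1737] tilt_back 0.5681 roll 0.07 jaw -6.71 w_mm 19.18 F [52.8 -0.2 23.8] M [ -0.78 -11.05  -0.41] q [-0.693 -0.171  0.499  2.228  0.229  0.494 -0.424]
```

jog_arm(translation=[[-10,-1,-9],[-17,-2,-16],[-17,-2,-16]], turn=[0.3,0.5,0.5])

```text
clock: 9.62
position: [0.5613, 0.0394, 0.1752]
ee_rot: [0.696, 0.65, 0.251, 0.175]
ft_force: [75.1, 3.1, 4.6]
grip_width: 0.218
```

```bash
python3 - <<'E'
from h import *
from o import st
st()
s=manip.camera("side")
a=cv2.resize(s["frame"][160:250,210:310],None,fx=6,fy=6,interpolation=cv2.INTER_CUBIC)
cv2.imwrite("pics/turn2.png",cv2.convertScaleAbs(a,alpha=1.4)[...,::-1])
E
```

```text
t 9.62 pos [0.5613 0.0394 0.1752] tilt_back 0.6098 roll 0.083 jaw -6.65 w_mm 18.58 F [75.1  3.1  4.6] M [ -0.13 -12.5   -1.03] q [-0.682 -0.196  0.491  2.263  0.255  0.44  -0.436]
```

View pics/turn2.png

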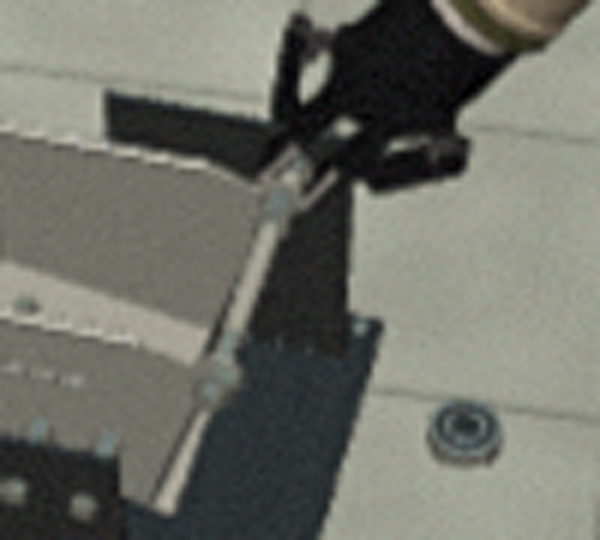

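jog_arm(translation=[[-9,-1,-10],[-15,-1,-18],[-15,-1,-18]], turn=[0,0,0])

```text
clock: 9.92
position: [0.562, 0.0396, 0.1751]
ee_rot: [0.692, 0.645, 0.268, 0.184]
ft_force: [51.7, -3.4, 23.6]
grip_width: 0.215
```

```bash
python3 o.py
```

```text
t 9.92 pos [0.562  0.0396 0.1751] tilt_back 0.6495 roll 0.09 jaw -7.23 w_mm 18.37 F [51.7 -3.4 23.6] M [ -1.18 -10.74  -1.57] q [-0.664 -0.209  0.474  2.293  0.288  0.384 -0.468]
```

jog_arm(translation=[[-9,-1,-10],[-15,-1,-18],[-15,-1,-18]], turn=[0,0,0])

```text
clock: 10.17
position: [0.5624, 0.0397, 0.1754]
ee_rot: [0.687, 0.64, 0.284, 0.194]
ft_force: [49.8, -4.8, 25.9]
grip_width: 0.218
```

```bash
python3 o.py
```

```text
t 10.17 pos [0.5624 0.0397 0.1754] tilt_back 0.6898 roll 0.097 jaw -7.9 w_mm 18.58 F [49.8 -4.8 25.9] M [ -1.36 -10.63  -1.78] q [-0.64  -0.22   0.453  2.323  0.325  0.326 -0.504]
```

jog_arm(translation=[[-9,-1,-10],[-15,-2,-18],[-15,-2,-18]], turn=[0,0,0])

```text
clock: 10.42
position: [0.5626, 0.0397, 0.1759]
ee_rot: [0.682, 0.635, 0.301, 0.203]
ft_force: [60.1, -0.4, 17.2]
grip_width: 0.219
```

```bash
python3 o.py
```

```text
t 10.42 pos [0.5626 0.0397 0.1759] tilt_back 0.7301 roll 0.106 jaw -8.53 w_mm 18.66 F [60.1 -0.4 17.2] M [ -0.78 -10.79  -1.37] q [-0.61  -0.229  0.429  2.353  0.361  0.266 -0.538]
```

jog_arm(translation=[[0,0,0],[0,0,0],[0,0,0],[0,0,0],[0,0,0],[0,0,0]], turn=[0,0,0,0,0,0])

```text
clock: 10.92
position: [0.5634, 0.0393, 0.1767]
ee_rot: [0.682, 0.634, 0.302, 0.204]
ft_force: [13.8, -0.0, -7.1]
grip_width: 0.213
```

```bash
python3 - <<'E'
from h import *
from o import st
st()
s=manip.camera("side")
a=cv2.resize(s["frame"][160:250,210:310],None,fx=6,fy=6,interpolation=cv2.INTER_CUBIC)
cv2.imwrite("pics/turn3.png",cv2.convertScaleAbs(a,alpha=1.5)[...,::-1])
E
```

```text
t 10.92 pos [0.5634 0.0393 0.1767] tilt_back 0.732 roll 0.105 jaw -8.6 w_mm 18.21 F [13.8 -0.  -7.1] M [-0.69 -0.1  -0.66] q [-0.61  -0.229  0.429  2.352  0.361  0.266 -0.538]
```

View pics/turn3.png

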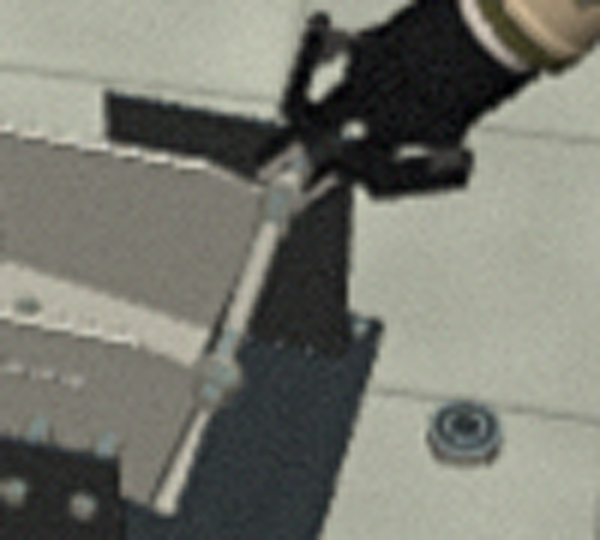

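```bash
python3 - <<'E'
from o import *
st(); print(manip.hand_in()); st()
E
```

```text
t 10.97 pos [0.5634 0.0393 0.1767] tilt_back 0.7319 roll 0.105 jaw -8.6 w_mm 18.25 F [13.   0.6 -7.2] M [-0.69 -0.06 -0.64] q [-0.61  -0.229  0.429  2.352  0.361  0.266 -0.538]
the job is handed in; nothing more can be done
None
the job is handed in; nothing more can be done
```

I gripped the hex head in the gap with vertical fingers while the flap still hung ajar, then turned it in the shutting direction. The job is handed in with the arm still gripping and holding the head at 120 N. No verdict was reported.

The jog tool only turns about the vertical. To tilt the tool about the bolt, I pushed it lightly against the gripped head in small repeated moves and kept the small tilt each one gave.

**Last checks, at 10.97 s:**
- **Tool tilt:** 0.73 rad to the back, steady over the last half second.
- **Flap:** its lower edge in the side picture sits where a shut flap should, within about a pixel.
- **Spring:** wound an estimated 0.38 to 0.50 rad. I worked this out from tool tilt and flap position, not a direct reading.
- **Forces:** the highest wrist reading was about 92 N while turning and about 15 N at rest.

**What was off or not confirmed:**
- **Finger opening:** it reads about 18.3 mm on the 22 mm head. I took this as pad or finger give, since the opening stayed steady through the turn.
- **Drift:** the tool picked up about 0.1 rad of sideways lean and 4 degrees of yaw. A finger edge ended an estimated 3 mm from the hopper side.
- **Other items:** I saw nothing moved in the pictures, but I did not measure their positions again at the end.

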